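Find the high spot of a round blank with a plunger indicator

TASK

Check the round wooden blank on the truing stand: lift the red tab of the dial indicator, shift the indicator to the next notch towards the blank and let the tab drop fully home, so that the plunger bears on the rim. Then turn the blank, watching the dial, and leave it standing with the very highest spot of its rim at the plunger (it has a lesser swelling too), the indicator still in that notch. Leave the other things on the bench where they are.

Things in the scene. Friction and masses are not known exactly. Their poses are not given: they have to be found in the camera images.
- deck: grey deck of the truing stand, 230 x 410 mm, sloping 30 degrees: it faces up and back towards the robot. Origin: where the axis of the round blank meets the deck's upper face. x runs up the slope (away from the robot), y level along the stand to its left, towards the indicator, z square to the deck, along the blank's axis
- blank_top (a point): top centre of the round wooden blank (160 mm wide, 24 mm thick, top 54 mm above the deck), fixed point. The blank turns either way without end about deck z and stays where left; about 4 N at the crank knob. Its rim has two swellings, each over some 65 degrees: the higher 6 mm proud, the lesser 3 mm. How the crank lies to them differs each time
- hood_edge (a point): middle of the front lower edge of the yellow guard frame (410 mm wide, open, with steel rods), which overhangs the upper part of the deck: too low to work under with the tool straight down. Work square to the deck, the tool leaning back towards the robot by 30 degrees
- knob_grip (a point): centre of the black crank knob, 22 mm wide, 40 mm long along deck z (66 to 106 mm above the deck; this point at 86 mm). It goes round the blank's axis on a 55 mm radius as the blank turns, and spins freely on its crank, so it can be led round with the hand kept at one angle. A flat crank arm lies right beneath it; nothing else stands on the blank
- tab_grip (a point): point to pinch on the upright red tab of the indicator's latch: 14 mm (deck x) by 24 mm (deck y), its top 94 mm above the deck, this point 78 mm above the deck when down. Its pin drops into the notches of a fixed toothed rail; lifting it along deck z works against a spring (3 to 5.5 N)
- tab (a joint): lift of the red tab along deck z (m): 0 with its pin fully down in a notch, 0.016 at most; the pin clears the teeth above 0.010
- carriage (a joint): travel of the indicator (dial, plunger and red tab together) along the rail, towards the blank, along deck -y (m): 0 in the parked notch where it starts; notches every 0.026, each with 3 mm of play either way. The working notch, next towards the blank, is centred at 0.026 (end stop 0.030); the plunger's spring holds it back at about 0.023. About 1 N of friction with the tab lifted
- needle (a joint): red needle of the dial: reading in rad, clockwise, 0 with the plunger free, 0.15 per mm that the plunger is pushed in. In the parked notch the plunger does not reach the blank; in the working notch it reads about 0.8 on plain rim and 1.7 at the top of the higher swelling
- dial (a point): centre of the white face of the dial indicator, 56 mm wide, facing along deck z, 52 mm above the deck. Its sprung plunger (brass ball tip 66 mm from here, 2 to 4 N) points along deck -y at the blank's axis, 42 mm above the deck
- glue: bystander: yellow glue bottle, 60 mm wide, 160 mm tall; not to be moved
- varnish: bystander: amber jar, 72 mm wide, 85 mm tall; not to be moved
- driver: bystander: screwdriver lying on the bench in front of the stand; not to be moved
- brush: bystander: flat brush lying on the bench in front of the stand; not to be moved
- offcut: bystander: dark wood offcut 45 x 90 x 30 mm; not to be moved
- weight: bystander: small brass weight, 32 mm wide, 40 mm tall, standing on the ledge at the left end of the stand's base; not to be moved
- mug: bystander: blue mug, 76 mm wide, 90 mm tall; not to be moved

How it is judged:
By the outcome, as a careful person would: the job done as asked, in the order asked, and still so for the second after the job is handed in, with the robot touching nothing.
It also fails if it takes over 58 s, if anything falls off the work surface, if the arm or the gripper's body presses on something with over 40 N, if the wrist force passes 120 N, or if a joint passes its speed limit or range.

ROBOT

A 6-joint arm with a two-finger parallel gripper is mounted at the origin on the work surface. World frame = base frame: x ahead of the robot, y to its left, z up, the work surface at z = 0. Lengths are in m, angles in rad, forces in N, time in s.
With the tool pointing down it reaches from about 0.225 to 0.875 m from the base axis. Payload 3.4 kg.
Tool frame: the origin (TCP) lies between the finger pads; the fingertips stand 11 mm ahead of it and the grasp point (between the pads) lies 8 mm behind it; z points along the fingers, y is the line along which they close (so a half turn about z gives the same grasp; the last joint's range is limited). The gripper opens to 85 mm and grips with 20 to 120 N. Pads are 22 mm wide; open, the fingers measure 114 mm over their backs; the gripper's body (76 mm by 85 mm) begins 54 mm behind the grasp point. The pads swing forward as they close: fully open they stand 13 mm farther back than shut.
Start: joints at [1.042, 0.276, 1.505, -0, 1.361, -0.121], TCP at [0.228, 0.528, 0.242] pointing down, gripper open.
Joint ranges: [-2.89, 2.89], [-0.75, 2.08], [0.22, 2.7], [-1.18, 4.32], [0.11, 2.71], [-2.7, 2.7]. Speed limits (rad/s): [2.57, 2.57, 3.14, 3.14, 3.14, 3.14].

INTERFACE

Orientations are given as a unit quaternion [w, x, y, z].
In Python, from rig import manip, imaging gives the robot as it stands. The module is installed in compiled form; this text tells all that it offers.
- The arm moves only by the tool jog_arm, never from a script. Its argument "deltas" is one flat list of numbers, 7 for each row, row after row: the turn, a rotation vector about the world's x, y, z in degrees, then the shift along the world's x, y, z in mm, then the opening, from 0 (shut) to 1 (fully open). In form: [ax, ay, az, tx, ty, tz, gripper, ax, ay, az, tx, ty, tz, gripper, ...]. A call has 1 to 20 rows; each row is the pose to reach, as a shift and turn from the pose commanded when the call began; what a row does not reach only later rows make up. A row lasts 1/10 s, in which the tool goes at most 50 mm and 8.59 degrees, less where a joint would pass 70% of its speed; a pose out of reach is approached as far as the arm can. A call with a gripper value outside its range is refused whole. The fingers move at their own pace and stop on an object; "grip_force" is the grip in N (left out, the last holds). Time passes only in rows, so rows that repeat a pose let the fingers close. It gives the time, the measured TCP pose, the force, the opening and the grip force at its end, in the units of the state.
- manip.get_state(): the state, without advancing time (a new reading comes with each control period).
- imaging.get_image(name): name is "side" or "top"; returns the picture (384x512x3 uint8, blue, green, red); there is no depth.
- imaging.calibration(name): a dict with "mtx" (3x3 intrinsics, pixels), "cam_to_world" (4x4, takes a point from camera to world coordinates). Camera axes: x right, y down, z forward; pixel columns grow to the right and rows downward; lengths in m; the calibration is good to about 2 mm. A picture is of the moment at which its call begins. calibration takes no time and is no camera call.
- manip.sign_off(): hands the job in; it is judged then, once.
The state is a dict: "clock": time; "qpos": joint angles; "qd": joint speeds; "effort": joint torques, N m; "position": TCP position; "ee_rot": TCP orientation; "contact_force": force on the tool from outside, world axes, zero at the start; "moment": the same for the moment, N m; "width": finger opening in m; "gripper_force": force on a finger pad.
Only numpy, scipy, OpenCV 4.12 (cv2) and the standard library are available. Lean on these libraries where they do the work, as an engineer would, in place of code of your own. Each camera call takes 0.05 s, during which the arm holds its last target. There are 200 camera calls.

## Working session

There is one attempt and no reset: what is moved stays moved. The work goes in short steps, Python scripts to look and compute and a tool call to move; the robot and the scene stay as the last step left them, time stands still between calls to the robot, and variables do not carry over. Pictures are saved under pics/ and viewed, at most 10 in all, crops included, and the job is handed in when it is done.

Besides the shell and the picture viewer there is one more tool, called after ">>>" by a JSON object that holds its "op" and its "data". jog_arm: Moves the arm, as the interface text tells. Its arguments: {"type":"object","properties":{"deltas":{"type":"array"},"grip_force":{"type":"number"}},"required":["deltas"]}

```bash
mkdir -p pics; python3 - <<'E'
from rig import manip, imaging
import cv2
for n in("side","top"):
    cv2.imwrite(f"pics/{n}0.png",cv2.resize(imaging.get_image(n),(800,600),interpolation=cv2.INTER_CUBIC))
    c=imaging.calibration(n);print(n,c["mtx"].round(1).tolist(),c["cam_to_world"].round(3).tolist())
s=manip.get_state();print(s["position"],s["ee_rot"],s["clock"])
E
```

```text
side [[432.7, 0.0, 251.5], [0.0, 432.7, 196.8], [0.0, 0.0, 1.0]] [[-0.969, -0.121, 0.216, 0.16], [-0.248, 0.487, -0.838, 1.262], [-0.004, -0.865, -0.501, 0.956], [0.0, 0.0, 0.0, 1.0]]
top [[429.4, 0.0, 259.0], [0.0, 429.4, 195.2], [0.0, 0.0, 1.0]] [[0.006, -0.983, 0.182, 0.288], [-1.0, -0.004, 0.009, -0.018], [-0.009, -0.182, -0.983, 1.493], [0.0, 0.0, 0.0, 1.0]]
[0.2278202  0.52744203 0.24152969] [-2.64781248e-04  2.02507835e-01  9.79280286e-01 -7.92342354e-04] 0.1
```

View pics/side0.png

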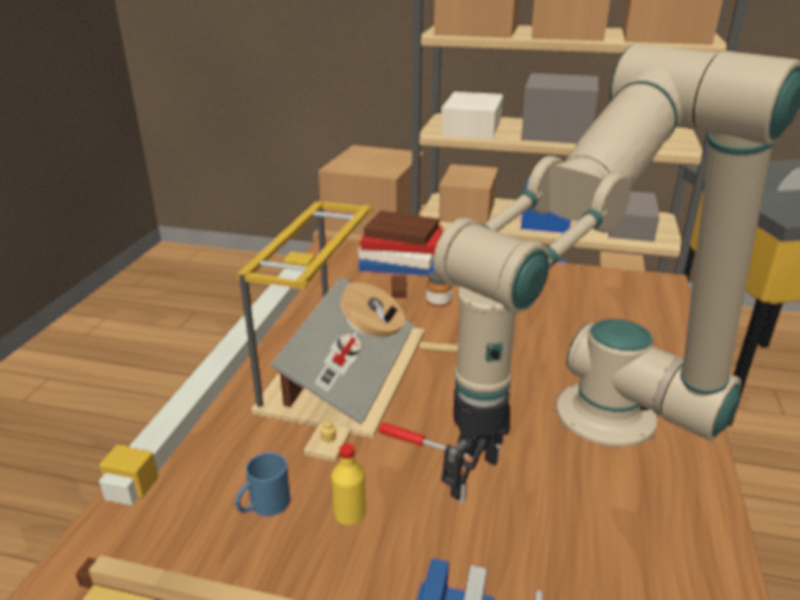

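View pics/top0.png

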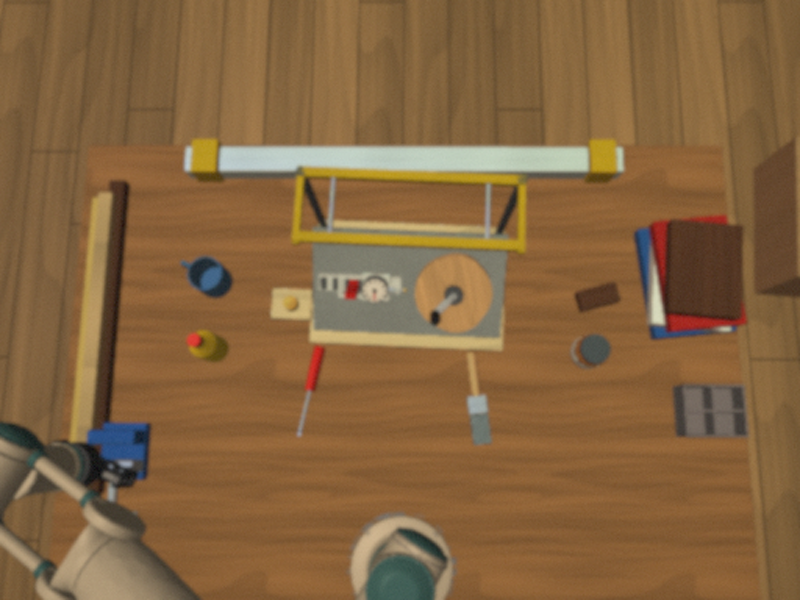

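The side view shows the stand (blank at about (372,308), red tab at (345,352)) clear of the arm. The top view shows the blank at (453,293), knob at (435,318), tab at (351,289) and dial at (375,289), in 800-px scale. I'll enlarge both.

```bash
python3 - <<'E'
import cv2
from rig import imaging
t=imaging.get_image("top");s=imaging.get_image("side")
a=t[135:231,190:350];cv2.imwrite("pics/t1.png",cv2.resize(a,(800,480),interpolation=cv2.INTER_CUBIC))
b=s[165:285,160:290];cv2.imwrite("pics/s1.png",cv2.resize(b,(650,600),interpolation=cv2.INTER_CUBIC))
E
```

```text
(no output)
```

View pics/t1.png

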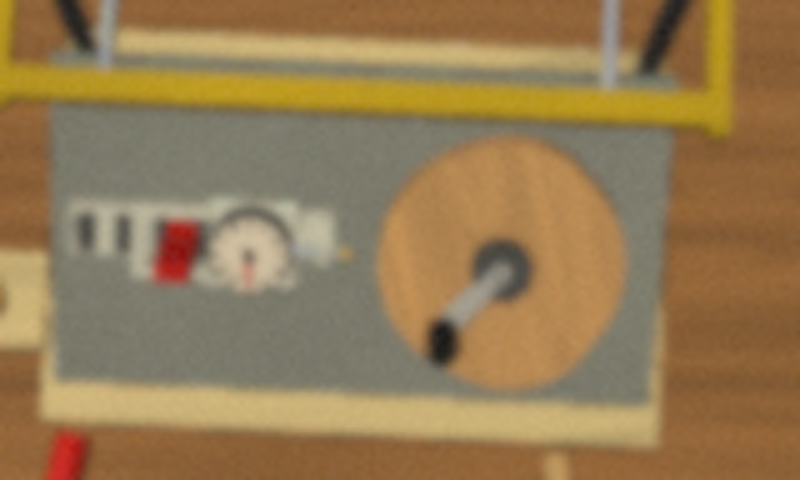

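View pics/s1.png

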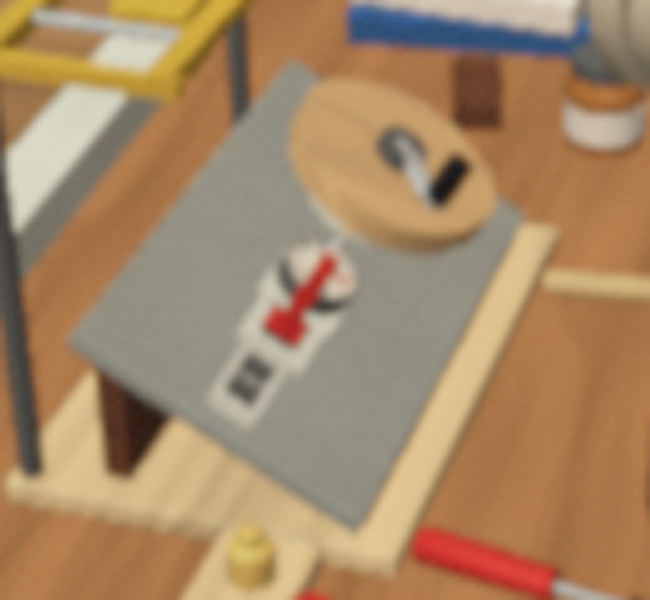

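Top crop: blank centre is about (502,262), dial (248,250), tab (178,250) and knob (441,340). Side crop: deck corners (75,345), (357,525), (522,212), (297,65); dial (317,285). Next I'll fit the deck pose.

```bash
cat > fit.py <<'E'
import numpy as np
from scipy.optimize import least_squares
from scipy.spatial.transform import Rotation as R
from rig import imaging
C={n:imaging.calibration(n) for n in("side","top")}
def proj(n,P):
    c=C[n];T=np.linalg.inv(c["cam_to_world"]);p=T[:3,:3]@P+T[:3,3];q=c["mtx"]@p;return q[:2]/q[2]
def deckR(yaw): # x up slope away from robot, z tilted back to robot
    return (R.from_euler('z',yaw)*R.from_euler('y',-30,degrees=True)).as_matrix()
E
python3 - <<'E'
from fit import *
T=lambda x,y:("top",np.array([x/5+190,y/5+135])); S=lambda x,y:("side",np.array([x/5+160,y/5+165]))
def obs(p):
    o=p[:3];yaw,xl,yl,dy,ka,ty,tx=p[3:]
    ky=lambda z:(.055*np.cos(ka),.055*np.sin(ka),z)
    L=[(T(502,262),(0,0,.054)),(T(248,250),(0,dy,.052)),(S(317,285),(0,dy,.052)),(T(346,254),(0,dy-.066,.042)),(S(345,238),(0,dy-.066,.042)),
     (T(55,380),(xl,yl+.41,0)),(T(650,405),(xl,yl,0)),
     (S(75,345),(xl+.23,yl+.41,0)),(S(357,525),(xl,yl+.41,0)),(S(522,212),(xl,yl,0)),(S(297,65),(xl+.23,yl,0)),
     (T(441,343),ky(.086)),(S(450,180),ky(.086)),
     (S(330,258),(tx,ty,.094)),(T(178,265),(tx,ty,.094))]
    Rm=deckR(yaw); return [proj(n,o+Rm@np.array(d))-uv for (n,uv),d in L]
r=least_squares(lambda p:np.concatenate(obs(p)),[.6,-.05,.15,0,-.1,-.14,.163,3.6,.2,0],loss="soft_l1",x_scale=[.1]*10)
print(r.x.round(4));print((np.array(obs(r.x))).round(1).tolist())
p=r.x;Rm=deckR(p[3]);
for n,d in dict(blank=(0,0,.054),knob=(.055*np.cos(p[7]),.055*np.sin(p[7]),.086),tab=(p[9],p[8],.078)).items(): print(n,(p[:3]+Rm@np.array(d)).round(4))
E
```

```text
[ 0.59   -0.1066  0.0833 -0.0402 -0.1161 -0.1115  0.1664  2.4594  0.2034
  0.0033]
[[-0.2, 0.8], [-0.7, 0.8], [0.1, -1.9], [0.1, -0.1], [-0.5, -0.3], [0.2, 0.3], [-0.0, 0.6], [-0.9, -1.7], [0.8, 0.6], [0.2, 0.9], [-1.6, -0.9], [0.7, -0.1], [-0.7, 0.8], [-1.6, 0.6], [0.6, 0.4]]
blank [ 0.5631 -0.1055  0.1301]
knob [ 0.5115 -0.0687  0.1365]
tab [0.5621 0.0981 0.1525]
```

```bash
cat >> fit.py <<'E'
P=np.array([.590,-.1066,.0833]);DR=deckR(-.0402)
def tgt(x,y,z): # TCP world for grasp point at deck x,y,z (mm)
    return P+DR@np.array([x,y,z-8])/1e3
TR=np.column_stack([-DR[:,0],DR[:,1],-DR[:,2]])
def delta(st,x,y,z):
    w,a,b,c=st["ee_rot"];Rc=R.from_quat([a,b,c,w])
    return (R.from_matrix(TR)*Rc.inv()).as_rotvec(degrees=True).round(2),((tgt(x,y,z)-st["position"])*1e3).round(1)
def todeck(p): return (DR.T@(np.array(p)-P)*1e3).round(1)
E
python3 - <<'E'
from fit import *
from rig import manip
st=manip.get_state()
for d in [(3,203,150),(3,203,78)]: print(delta(st,*d),tgt(*d).round(3))
o=np.array([[295,240],[524,248]])*.64; s=np.array([305,283])*.64
r=least_squares(lambda X:np.r_[proj("top",X)-o[0],proj("side",X)-s],[.7,.1,.3]);print(r.x,r.fun,todeck(r.x))
print("deck axes",DR.round(3).tolist())
E
```

```text
(array([ -6.64, -29.43,  20.59]), array([ 301.9, -428.6,  -34. ])) [0.53  0.099 0.208]
(array([ -6.64, -29.43,  20.59]), array([ 337.9, -430.1,  -96.3])) [0.566 0.098 0.145]
[0.61448851 0.18811637 0.3433343 ] [ 0.18069223  0.80541322 -0.86294123 -0.24199471] [141.  295.5 218.9]
deck axes [[0.865, 0.04, -0.5], [-0.035, 0.999, 0.02], [0.5, 0.0, 0.866]]
```

>>> {"op": "jog_arm", "data": {"deltas": [0,0,0,0,-20,40,1,-1,-4.5,3,20,-60,80,1,-2,-9,6,50,-105,80,1,-3,-13.5,9.5,80,-150,80,1,-4,-18,12.5,110,-190,80,1,-5,-22.5,16,140,-230,70,1,-6,-27,19,175,-270,60,0.8,-6.6,-29.4,20.6,205,-310,50,0.6,-6.6,-29.4,20.6,235,-350,30,0.6,-6.6,-29.4,20.6,265,-390,10,0.6,-6.6,-29.4,20.6,290,-420,-15,0.6,-6.6,-29.4,20.6,302,-429,-34,0.6,-6.6,-29.4,20.6,302,-429,-34,0.6,-6.6,-29.4,20.6,302,-429,-34,0.6]}}

```text
clock: 1.6
position: [0.5297, 0.0978, 0.2072]
ee_rot: [0.257, 0.02, 0.966, -0.005]
contact_force: [0.6, 0.4, 0.3]
width: 0.051
gripper_force: 0.0
```

```bash
python3 - <<'E'
from fit import *
from rig import manip
import cv2
s=imaging.get_image("side");t=imaging.get_image("top")
b=s[185:285,170:270];a=t[135:231,190:290]
cv2.imwrite("pics/c2.png",np.hstack([cv2.resize(b,(400,400),interpolation=cv2.INTER_CUBIC),cv2.resize(a,(400,400),interpolation=cv2.INTER_CUBIC)]))
st=manip.get_state();print(st["clock"],st["width"],st["contact_force"],delta(st,3,203,150),delta(st,3,203,78), todeck(st["position"]))
E
```

```text
1.7 0.05097195805291284 [-0.22480477  0.31621637  0.37611441] (array([-0.11,  0.03, -0.09]), array([-0.2, -0.5, -1.3])) (array([-0.11,  0.03, -0.09]), array([ 35.8,  -2. , -63.7])) [  3.8 203.5 143. ]
```

View pics/c2.png

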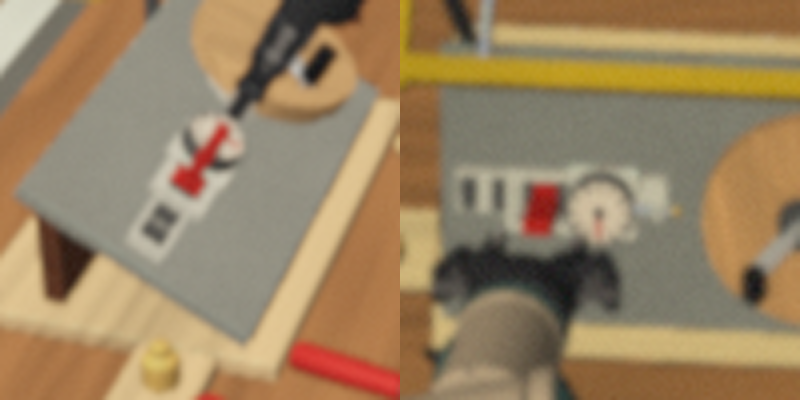

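Both fingers straddle the red tab in the top view (tab at (540,210), hand centred at about x=530). In the side view the near fingertip is at (238,108) and the tab top at (228,128). I'll project the expected points to check.

```bash
python3 - <<'E'
from fit import *
def c(n,d):
    uv=proj(n,P+DR@np.array(d)/1e3); o,s=((170,185),(4,4)) if n=="side" else ((190,135),(4,400/96))
    return ((uv-o)*s+([0,0] if n=="side" else [400,0])).round(0)
for d in [(4,203.5,136),(4,229,136),(4,243,136),(4,178,136),(3,203,94),(3,215,94),(3,191,94),(3,203,60)]: print(d,c("side",d),c("top",d))
E
```

```text
(4, 203.5, 136) [239.  95.] [539. 240.]
(4, 229, 136) [229. 111.] [506. 239.]
(4, 243, 136) [223. 120.] [488. 238.]
(4, 178, 136) [249.  80.] [572. 242.]
(3, 203, 94) [218. 129.] [545. 223.]
(3, 215, 94) [213. 136.] [530. 222.]
(3, 191, 94) [223. 122.] [561. 224.]
(3, 203, 60) [201. 155.] [550. 209.]
```

>>> {"op": "jog_arm", "data": {"deltas": [0,0,0,9,0.4,-15,0.6,0,0,0,18,0.8,-31,0.6,0,0,0,27,1.2,-46,0.6,0,0,0,35.5,1.6,-61,0.6,0,0,0,35.5,1.6,-61,0.6,0,0,0,35.5,1.6,-61,0.4,0,0,0,35.5,1.6,-61,0.3,0,0,0,35.5,1.6,-61,0.2,0,0,0,35.5,1.6,-61,0.1,0,0,0,35.5,1.6,-61,0.1,0,0,0,35.5,1.6,-61,0.1], "grip_force": 30}}

```text
clock: 2.8
position: [0.5657, 0.1007, 0.1489]
ee_rot: [0.26, 0.019, 0.966, -0.004]
contact_force: [-4.7, 1.1, 7.5]
width: 0.024
gripper_force: 32.0
```

```bash
python3 - <<'E'
from fit import *
from rig import manip
import cv2
s=imaging.get_image("side");t=imaging.get_image("top")
b=s[185:285,170:270];a=t[155:231,210:286]
cv2.imwrite("pics/c3.png",np.hstack([cv2.resize(b,(400,400),interpolation=cv2.INTER_CUBIC),cv2.resize(a,(400,400),interpolation=cv2.INTER_CUBIC)]))
st=manip.get_state();print(st["width"],DR.T@st["contact_force"],st["moment"],st["gripper_force"],todeck(st["position"]))
E
```

```text
0.02376455786435736 [-0.89444261  1.24519301  8.69633446] [0.06294274 0.34087641 0.05899352] 31.995441913604736 [  4.6 206.1  73.2]
```

View pics/c3.png

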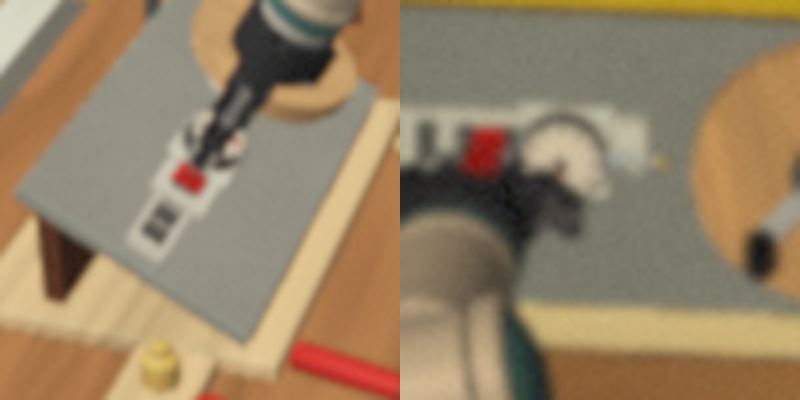

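The tab is held (24 mm opening, its red base still visible below the fingers at (190,180) left, dial clear). Now lift.

>>> {"op": "jog_arm", "data": {"deltas": [0,0,0,-2,0.1,3.5,0.1,0,0,0,-4,0.2,7,0.1,0,0,0,-5.5,0.2,9.5,0.1,0,0,0,-6.5,0.3,11.5,0.1,0,0,0,-6.5,0.3,11.5,0.1,0,0,0,-6.5,0.3,11.5,0.1]}}

```text
clock: 3.5
position: [0.5596, 0.1008, 0.1592]
ee_rot: [0.259, 0.019, 0.966, -0.004]
contact_force: [5.3, 0.2, -2.7]
width: 0.0237
gripper_force: 30.4
```

```bash
cat > s.py <<'E'
from fit import *
from rig import manip
st=manip.get_state();print(st["clock"],st["width"],(DR.T@st["contact_force"]).round(1),st["gripper_force"],todeck(st["position"]))
E
python3 s.py
```

```text
3.5 0.023719547611538588 [ 3.2  0.4 -5. ] 30.411901473999023 [  4.4 206.   85. ]
```

>>> {"op": "jog_arm", "data": {"deltas": [0,0,0,-1,0,2,0.1,0,0,0,-1.2,-4,2,0.1,0,0,0,-1.4,-9,2,0.1,0,0,0,-1.6,-14,2,0.1,0,0,0,-1.8,-19,2,0.1,0,0,0,-2,-23,2,0.1,0,0,0,-2,-26,2,0.1,0,0,0,-2,-26,2,0.1,0,0,0,-2,-26,2,0.1]}}

```text
clock: 4.4
position: [0.5575, 0.0748, 0.161]
ee_rot: [0.259, 0.019, 0.966, -0.004]
contact_force: [4.2, 1.4, -3.2]
width: 0.0238
gripper_force: 30.4
```

```bash
python3 s.py
```

```text
4.4 0.023822845108379096 [ 1.9  1.6 -4.8] 30.44896960258484 [  4.4 180.   87.1]
```

>>> {"op": "jog_arm", "data": {"deltas": [0,0,0,2,-0.1,-3.5,0.1,0,0,0,4,-0.2,-7,0.1,0,0,0,6,-0.2,-10,0.1,0,0,0,7.2,-0.3,-12.5,0.1,0,0,0,7.2,-0.3,-12.5,0.1,0,0,0,7.2,-0.3,-12.5,0.1]}}

```text
clock: 5.0
position: [0.5645, 0.0746, 0.1489]
ee_rot: [0.259, 0.019, 0.966, -0.004]
contact_force: [0.8, 2.5, 4.3]
width: 0.0234
gripper_force: 31.5
```

```bash
python3 s.py
```

```text
5.0 0.023410253956250075 [2.8 2.5 3.3] 31.45168125629425 [  4.4 180.   73.2]
```

>>> {"op": "jog_arm", "data": {"deltas": [0,0,0,0,0,0,0.3,0,0,0,0,0,0,0.5,0,0,0,0,0,0,0.6,0,0,0,-8,0.3,14,0.6,0,0,0,-18,0.7,31,0.6,0,0,0,-30,1.2,52,0.6,0,0,0,-42,-35,46,0.6,0,0,0,-54,-70,40,0.6,0,0,0,-65,-105,34,0.6,0,0,0,-76.5,-142,28.5,0.6,0,0,0,-76.5,-142,28.5,0.6,0,0,0,-76.5,-142,28.5,0.6]}}

```text
clock: 6.2
position: [0.4868, -0.0686, 0.1761]
ee_rot: [0.258, 0.021, 0.966, -0.004]
contact_force: [-0.0, 1.0, 0.2]
width: 0.0508
gripper_force: 0.0
```

```bash
python3 s.py; python3 - <<'E'
from fit import *
import cv2
s=imaging.get_image("side");t=imaging.get_image("top")
b=s[175:255,190:270];a=t[155:231,220:296]
cv2.imwrite("pics/c4.png",np.hstack([cv2.resize(b,(400,400),interpolation=cv2.INTER_CUBIC),cv2.resize(a,(400,400),interpolation=cv2.INTER_CUBIC)]))
def c(n,d):
    uv=proj(n,P+DR@np.array(d)/1e3); return ((uv-(190,175))*5).round() if n=="side" else ((uv-(220,155))*400/76+[400,0]).round()
for d in [(-43,35,106),(-43,35,66),(-43,35,136),(-43,60,136),(0,140.5,52)]: print(d,c("side",d),c("top",d))
E
```

```text
6.2 0.050831981720188886 [0.  1.  0.2] 0.0 [-44.2  33.8 132.7]
(-43, 35, 106) [309. 116.] [710. 268.]
(-43, 35, 66) [284. 152.] [709. 245.]
(-43, 35, 136) [329.  88.] [711. 286.]
(-43, 60, 136) [319. 105.] [668. 284.]
(0, 140.5, 52) [180. 206.] [541. 164.]
```

View pics/c4.png

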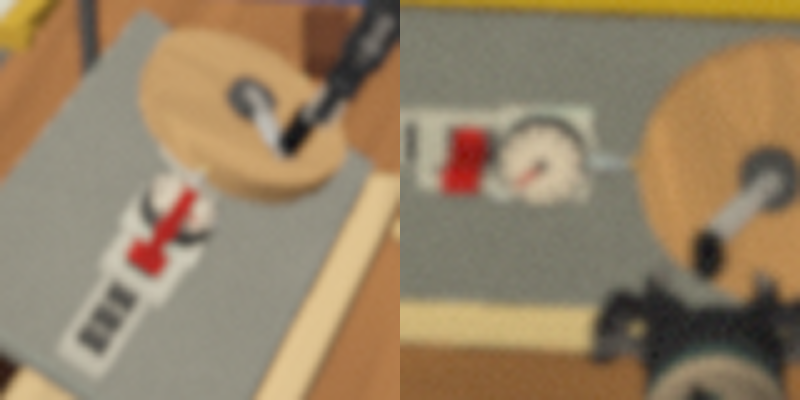

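The needle has moved to about 0.8 rad (down-left, (525,180) from centre (541,162)), the plunger touches the rim, and the tab is down. Knob at (709,253) matches the prediction, so I descend and grip it.

>>> {"op": "jog_arm", "data": {"deltas": [0,0,0,0,0,0,0.8,0,0,0,7,0.7,-10,0.8,0,0,0,13,0.5,-20,0.8,0,0,0,19,0.3,-31,0.8,0,0,0,25,0,-42,0.8,0,0,0,25,0,-42,0.6,0,0,0,25,0,-42,0.4,0,0,0,25,0,-42,0.2,0,0,0,25,0,-42,0.1,0,0,0,25,0,-42,0.1,0,0,0,25,0,-42,0.1], "grip_force": 25}}

```text
clock: 7.4
position: [0.5129, -0.0673, 0.1355]
ee_rot: [0.259, 0.019, 0.966, -0.004]
contact_force: [-1.7, 2.0, 4.3]
width: 0.0214
gripper_force: 25.0
```

```bash
python3 s.py; cat > dial.py <<'E'
from fit import *
import cv2
def read(save=None):
    t=imaging.get_image("top")
    if save: cv2.imwrite(save,cv2.resize(t[155:231,220:326],(800,574),interpolation=cv2.INTER_CUBIC))
    b,g,r=[t[...,i].astype(float) for i in range(3)]
    c=proj("top",P+DR@np.array([0,140.5,52])/1e3)
    yy,xx=np.mgrid[:384,:512]
    w=np.clip(r-np.maximum(g,b)-25,0,None)*(np.hypot(xx-c[0],yy-c[1])<7.5)*(xx>c[0]-6.5)
    u,v=(w*xx).sum()/w.sum()-c[0],(w*yy).sum()/w.sum()-c[1]
    return np.arctan2(-u,v),np.hypot(u,v),w.sum(),c
if __name__=="__main__":
    print(read())
E
python3 dial.py
```

```text
7.4 0.021443408839088452 [0.6 1.9 4.6] 25.022309124469757 [-42.   36.1  84.5]
(np.float64(0.9652307091243493), np.float64(3.881207239516115), np.float64(171.0), array([246.85771866, 186.12989253]))
```

```bash
python3 - <<'E'
from fit import *
import cv2
t=imaging.get_image("top")
# rim top edge: plain bottom-visible walls on +x side
hsv=cv2.cvtColor(t,cv2.COLOR_BGR2HSV)
for a in range(0,360,10):
    out=[]
    for rr in np.arange(66,98,.5):
        d=np.array([rr*np.cos(np.radians(a)),rr*np.sin(np.radians(a)),54])
        uv=proj("top",P+DR@d/1e3)
        out.append(cv2.remap(hsv[...,1],np.float32([[uv[0]]]),np.float32([[uv[1]]]),cv2.INTER_LINEAR)[0,0])
    out=np.array(out); i=np.argmax(out<75)
    print(a,66+.5*i if out.min()<75 else None,out[0],out[-1],end=' | ')
E
```

```text
0 91.5 140 97 | 10 90.0 141 78 | 20 89.0 139 38 | 30 88.5 139 33 | 40 88.0 140 34 | 50 87.0 136 33 | 60 86.5 141 33 | 70 85.5 141 35 | 80 85.0 142 34 | 90 86.0 142 19 | 100 83.0 140 34 | 110 83.0 142 33 | 120 83.0 139 33 | 130 78.5 89 15 | 140 66.0 29 10 | 150 66.0 16 2 | 160 66.0 15 34 | 170 66.0 27 52 | 180 66.0 12 25 | 190 66.0 52 86 | 200 78.0 133 55 | 210 86.0 139 36 | 220 84.5 138 33 | 230 81.5 142 35 | 240 81.0 140 35 | 250 81.0 139 35 | 260 81.0 140 43 | 270 81.0 137 43 | 280 81.0 139 38 | 290 81.0 140 33 | 300 81.5 138 33 | 310 83.0 140 32 | 320 84.0 139 33 | 330 87.0 141 33 | 340 89.5 141 40 | 350 91.0 141 72 |
```

```bash
python3 - <<'E'
from fit import *
import cv2
t=cv2.resize(cv2.imread("pics/top0.png"),(512,384),interpolation=cv2.INTER_AREA)
s=cv2.cvtColor(t,cv2.COLOR_BGR2HSV)[...,1]
for a in range(0,360,10):
    rs=np.arange(70,98,.25)
    D=np.array([proj("top",P+DR@np.array([r*np.cos(np.radians(a)),r*np.sin(np.radians(a)),54])/1e3) for r in rs]).astype(np.float32)
    o=cv2.remap(s,D[None,:,0],D[None,:,1],cv2.INTER_LINEAR)[0]
    print(a,rs[np.argmax(o<85)],end=' | ')
E
```

```text
0 90.25 | 10 88.75 | 20 87.75 | 30 87.5 | 40 87.25 | 50 86.25 | 60 85.25 | 70 84.5 | 80 83.25 | 90 82.75 | 100 82.5 | 110 82.0 | 120 82.0 | 130 81.75 | 140 80.75 | 150 70.0 | 160 80.75 | 170 83.25 | 180 86.0 | 190 87.0 | 200 86.25 | 210 85.25 | 220 83.5 | 230 80.5 | 240 79.75 | 250 80.0 | 260 80.0 | 270 80.0 | 280 80.0 | 290 80.25 | 300 80.75 | 310 81.75 | 320 83.0 | 330 85.75 | 340 88.25 | 350 90.0 |
```

High swelling is at about 195° on the deck (the plunger is at 90°), so I turn about −105°, taking the knob from 139° to about 35°.

```bash
cat > arc.py <<'E'
from fit import *
import sys
def arc(a0,angs,r=55.2):
    f=lambda a:r*np.array([np.cos(np.radians(a)),np.sin(np.radians(a)),0])
    for a in angs: print(a,(DR@(f(a)-f(a0))).round(1).tolist())
v=[float(x) for x in sys.argv[1:]]; arc(v[0],v[1:])
E
python3 arc.py 139 133 126 119 112 105 98 91 84 77 70 ; python3 arc.py 70 65 60; python3 arc.py 60 55 50; python3 arc.py 50 46 43; python3 arc.py 43 40 37;python3 arc.py 37 34 31;python3 arc.py 31 28 25;python3 arc.py 25 22 19
```

```text
133.0 [3.6, 4.0, 2.0]
126.0 [8.3, 8.1, 4.6]
119.0 [13.4, 11.5, 7.4]
112.0 [18.8, 14.2, 10.5]
105.0 [24.4, 16.1, 13.7]
98.0 [30.1, 17.3, 17.0]
91.0 [36.0, 17.5, 20.3]
84.0 [41.8, 17.0, 23.7]
77.0 [47.5, 15.7, 27.0]
70.0 [53.0, 13.5, 30.3]
65.0 [3.8, -2.0, 2.2]
60.0 [7.4, -4.4, 4.4]
55.0 [3.4, -2.7, 2.0]
50.0 [6.6, -5.8, 3.9]
46.0 [2.4, -2.7, 1.4]
43.0 [4.0, -4.8, 2.4]
40.0 [1.6, -2.2, 1.0]
37.0 [3.0, -4.6, 1.9]
34.0 [1.4, -2.4, 0.8]
31.0 [2.6, -4.9, 1.6]
28.0 [1.1, -2.6, 0.7]
25.0 [2.1, -5.2, 1.4]
22.0 [0.9, -2.7, 0.6]
19.0 [1.7, -5.4, 1.1]
```

>>> {"op": "jog_arm", "data": {"deltas": [0,0,0,3.6,4,2,0.1,0,0,0,8.3,8.1,4.6,0.1,0,0,0,13.4,11.5,7.4,0.1,0,0,0,18.8,14.2,10.5,0.1,0,0,0,24.4,16.1,13.7,0.1,0,0,0,30.1,17.3,17,0.1,0,0,0,36,17.5,20.3,0.1,0,0,0,41.8,17,23.7,0.1,0,0,0,47.5,15.7,27,0.1,0,0,0,53,13.5,30.3,0.1,0,0,0,53,13.5,30.3,0.1,0,0,0,53,13.5,30.3,0.1]}}

```text
clock: 8.7
position: [0.5649, -0.0539, 0.1651]
ee_rot: [0.258, 0.019, 0.966, -0.004]
contact_force: [-4.9, 1.7, 6.0]
width: 0.0217
gripper_force: 25.4
```

```bash
cat >> s.py <<'E'
from dial import read
d=todeck(st["position"]);print("knob",np.degrees(np.arctan2(d[1],d[0])).round(1),np.hypot(d[0],d[1]).round(1),"dial",[round(float(x),3) for x in read()[:3]])
E
python3 s.py
```

```text
8.7 0.0216975295995669 [-1.3  1.5  7.6] 25.402352213859558 [17.4 51.6 84.4]
knob 71.4 54.5 dial [0.957, 3.802, 172.0]
```

>>> {"op": "jog_arm", "data": {"deltas": [0,0,0,3.8,-2,2.2,0.1,0,0,0,7.4,-4.4,4.4,0.1,0,0,0,7.4,-4.4,4.4,0.1,0,0,0,7.4,-4.4,4.4,0.1]}}

```text
clock: 9.15
position: [0.5715, -0.0576, 0.169]
ee_rot: [0.257, 0.019, 0.966, -0.004]
contact_force: [-7.0, 3.6, 5.8]
width: 0.0213
gripper_force: 25.6
```

```bash
python3 s.py;python3 -c "
from dial import read
print(read('pics/d1.png'))"
```

```text
9.15 0.021343664344633775 [-3.3  3.3  8.6] 25.57258665561676 [25.2 48.2 84.4]
knob 62.4 54.4 dial [1.11, 3.913, 122.0]
(np.float64(1.1032300728692155), np.float64(3.998780777728559), np.float64(118.0), array([246.85771866, 186.12989253]))
```

View pics/d1.png

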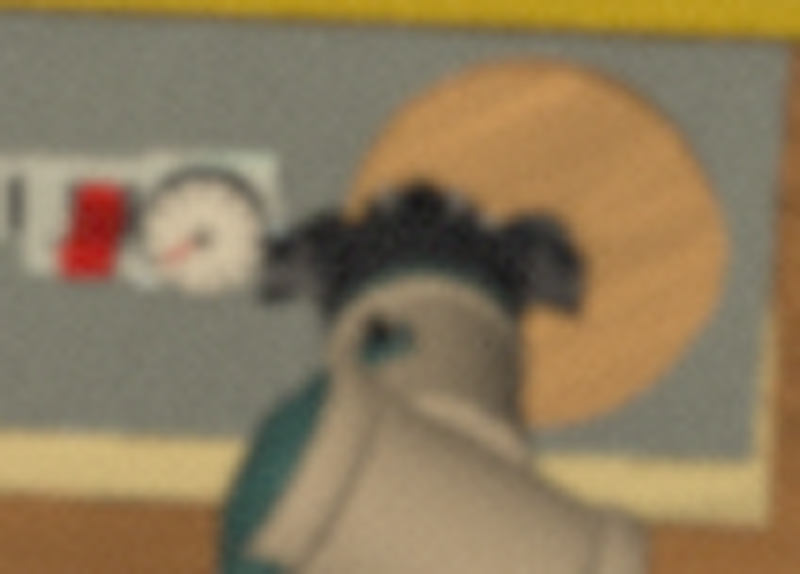

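Needle now about 1.1 rad and rising (tip (165,262), hub (203,235)). The dial stays visible beside the hand.

>>> {"op": "jog_arm", "data": {"deltas": [0,0,0,3.4,-2.7,2,0.1,0,0,0,6.6,-5.8,3.9,0.1,0,0,0,6.6,-5.8,3.9,0.1,0,0,0,6.6,-5.8,3.9,0.1]}}

```text
clock: 9.65
position: [0.5784, -0.0633, 0.1731]
ee_rot: [0.257, 0.019, 0.966, -0.004]
contact_force: [-6.1, 3.0, 6.1]
width: 0.0213
gripper_force: 25.5
```

```bash
python3 s.py
```

```text
9.65 0.02125398619893664 [-2.3  2.7  8.4] 25.464326441287994 [33.3 42.8 84.4]
knob 52.1 54.2 dial [1.439, 3.999, 160.0]
```

>>> {"op": "jog_arm", "data": {"deltas": [0,0,0,2.4,-2.7,1.4,0.1,0,0,0,4,-4.8,2.4,0.1,0,0,0,4,-4.8,2.4,0.1,0,0,0,4,-4.8,2.4,0.1]}}

```text
clock: 10.1
position: [0.5823, -0.0677, 0.1755]
ee_rot: [0.257, 0.019, 0.966, -0.003]
contact_force: [-5.3, 5.5, 6.5]
width: 0.0213
gripper_force: 25.6
```

```bash
python3 s.py
```

```text
10.1 0.021268550253966297 [-1.5  5.3  8.4] 25.555627942085266 [38.1 38.5 84.5]
knob 45.3 54.2 dial [1.585, 4.023, 164.0]
```

>>> {"op": "jog_arm", "data": {"deltas": [0,0,0,1.6,-2.2,1,0.1,0,0,0,3,-4.6,1.9,0.1,0,0,0,3,-4.6,1.9,0.1,0,0,0,3,-4.6,1.9,0.1]}}

```text
clock: 10.55
position: [0.5857, -0.0725, 0.1776]
ee_rot: [0.258, 0.019, 0.966, -0.003]
contact_force: [-3.8, 5.1, 6.0]
width: 0.0208
gripper_force: 25.5
```

```bash
python3 s.py
```

```text
10.55 0.02081158850884006 [-0.4  5.   7.2] 25.450137555599213 [42.2 33.9 84.5]
knob 38.8 54.1 dial [1.69, 4.198, 103.0]
```

>>> {"op": "jog_arm", "data": {"deltas": [0,0,0,1.4,-2.4,0.8,0.1,0,0,0,2.6,-4.9,1.6,0.1,0,0,0,2.6,-4.9,1.6,0.1,0,0,0,2.6,-4.9,1.6,0.1]}}

```text
clock: 11.0
position: [0.5886, -0.0776, 0.1794]
ee_rot: [0.258, 0.019, 0.966, -0.004]
contact_force: [-3.3, 4.6, 5.8]
width: 0.0216
gripper_force: 25.4
```

```bash
python3 s.py
```

```text
11.0 0.02161690052547803 [-0.1  4.4  6.8] 25.41794389486313 [45.8 28.9 84.5]
knob 32.3 54.2 dial [1.721, 4.349, 131.0]
```

>>> {"op": "jog_arm", "data": {"deltas": [0,0,0,1.1,-2.6,0.7,0.1,0,0,0,2.1,-5.2,1.4,0.1,0,0,0,2.1,-5.2,1.4,0.1,0,0,0,2.1,-5.2,1.4,0.1]}}

```text
clock: 11.45
position: [0.5909, -0.083, 0.1808]
ee_rot: [0.258, 0.019, 0.966, -0.004]
contact_force: [-3.3, 4.5, 4.6]
width: 0.0213
gripper_force: 25.4
```

```bash
python3 s.py
```

```text
11.45 0.021325938819468437 [-0.7  4.3  5.7] 25.36152094602585 [48.7 23.6 84.5]
knob 25.9 54.1 dial [1.692, 4.186, 104.0]
```

>>> {"op": "jog_arm", "data": {"deltas": [0,0,0,0.9,-2.7,0.6,0.1,0,0,0,1.7,-5.4,1.1,0.1,0,0,0,1.7,-5.4,1.1,0.1,0,0,0,1.7,-5.4,1.1,0.1]}}

```text
clock: 11.9
position: [0.5928, -0.0887, 0.182]
ee_rot: [0.258, 0.019, 0.966, -0.004]
contact_force: [-3.2, 3.0, 4.8]
width: 0.021
gripper_force: 25.4
```

```bash
python3 s.py; python3 arc.py 19 14 9
```

```text
11.9 0.020999057816023795 [-0.5  2.9  5.8] 25.364107489585876 [51.1 17.9 84.5]
knob 19.3 54.1 dial [1.598, 4.053, 155.0]
14.0 [1.0, -4.7, 0.7]
9.0 [1.6, -9.4, 1.2]
```

>>> {"op": "jog_arm", "data": {"deltas": [0,0,0,1,-4.7,0.7,0.1,0,0,0,1.6,-9.4,1.2,0.1,0,0,0,1.6,-9.4,1.2,0.1,0,0,0,1.6,-9.4,1.2,0.1]}}

```text
clock: 12.35
position: [0.5946, -0.0988, 0.1833]
ee_rot: [0.259, 0.019, 0.966, -0.005]
contact_force: [-3.7, 1.0, 4.2]
width: 0.0211
gripper_force: 25.3
```

```bash
python3 s.py; python3 - <<'E'
E
python3 arc.py 9 14 19 24 28 32
```

```text
12.35 0.021070056255780973 [-1.1  0.8  5.5] 25.336892902851105 [53.7  8.  84.5]
knob 8.5 54.3 dial [1.333, 4.312, 144.0]
14.0 [-0.6, 4.7, -0.5]
19.0 [-1.6, 9.4, -1.2]
24.0 [-3.0, 13.9, -2.0]
28.0 [-4.3, 17.5, -2.9]
32.0 [-5.8, 20.9, -3.9]
```

>>> {"op": "jog_arm", "data": {"deltas": [0,0,0,-0.6,4.7,-0.5,0.1,0,0,0,-1.6,9.4,-1.2,0.1,0,0,0,-3,13.9,-2,0.1,0,0,0,-4.3,17.5,-2.9,0.1,0,0,0,-5.8,20.9,-3.9,0.1,0,0,0,-7.5,24.1,-4.9,0.1,0,0,0,-7.5,24.1,-4.9,0.1,0,0,0,-6.5,22.2,-4.3,0.1,0,0,0,-5.4,20.1,-3.6,0.1,0,0,0,-5.4,20.1,-3.6,0.1,0,0,0,-5.4,20.1,-3.6,0.1]}}

```text
clock: 13.5
position: [0.5885, -0.0772, 0.1792]
ee_rot: [0.258, 0.019, 0.966, -0.003]
contact_force: [-5.4, 4.3, 7.0]
width: 0.0214
gripper_force: 25.7
```

```bash
python3 s.py
```

```text
13.5 0.02137251180549677 [-1.3  4.1  8.8] 25.70563495159149 [45.6 29.3 84.4]
knob 32.7 54.2 dial [1.73, 4.354, 127.0]
```

>>> {"op": "jog_arm", "data": {"deltas": [0,0,0,0,0,0,0.35,0,0,0,0,0,0,0.5,0,0,0,0,0,0,0.6,0,0,0,0,0,0,0.6,0,0,0,-8,0.3,14,0.6,0,0,0,-18,0.7,31,0.6,0,0,0,-30,1.2,52,0.6,0,0,0,-60,1,65,0.6,0,0,0,-100,0,80,0.6,0,0,0,-140,0,95,0.6,0,0,0,-180,0,110,0.6,0,0,0,-180,0,110,0.6,0,0,0,-180,0,110,0.6]}}

```text
clock: 14.85
position: [0.4092, -0.079, 0.2903]
ee_rot: [0.26, 0.02, 0.965, -0.005]
contact_force: [0.3, -0.2, -0.1]
width: 0.051
gripper_force: 0.0
```

```bash
python3 s.py; python3 -c "
from dial import *
print(read('pics/e1.png')[:2])
import cv2
t=imaging.get_image('top');s=imaging.get_image('side')
a=cv2.resize(t[155:231,220:296],(400,400),interpolation=cv2.INTER_CUBIC);b=cv2.resize(s[175:255,190:270],(400,400),interpolation=cv2.INTER_CUBIC)
cv2.imwrite('pics/e2.png',np.hstack([b,a]))"
```

```text
14.85 0.05097031107401842 [ 0.2 -0.2 -0.2] 0.0 [-53.9  20.3 270.2]
knob 159.4 57.6 dial [1.724, 4.251, 131.0]
(np.float64(1.7135903439013631), np.float64(4.370454035450383))
```

View pics/e2.png

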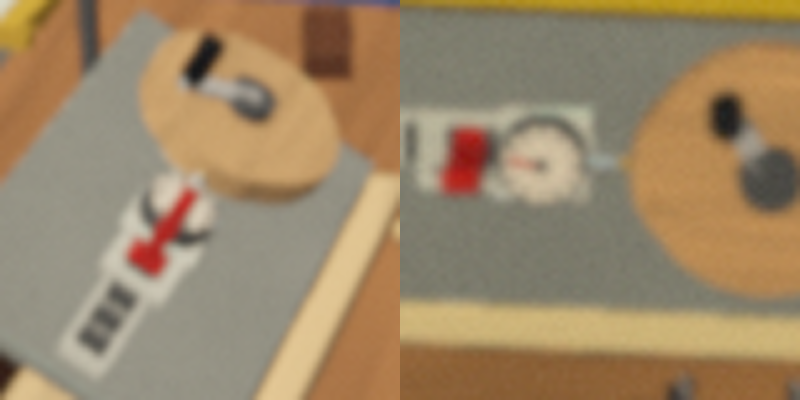

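The needle stands at about 1.72 rad, pointing left at (515,160). The tab is down, the plunger is on the rim and the hand is clear, so I hand in.

```bash
python3 -c "
from rig import manip
print(manip.sign_off())"
```

```text
the job is handed in; nothing more can be done
None
```

The job is handed in: the indicator is in the working notch with its tab down, and the blank stands with its highest spot at the plunger (within about 1° by my readings, dial about 1.72 rad); I steered clear of the bystanders and saw no contact.

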